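# Change the stamping dies in the tile press

### The job

Switch the tile press off at its isolator before you touch any die, then move every worn die (red post) from the press bed into the orange wash tub and seat every fresh die (blue post) fully home in a nest of its own; each goes down only when its foot's notch faces the nest's brass key, so try its quarter turns until it drops in. When all are in place, and not before, switch the press back on; do not disturb the pots and jars around the work.

Things in the scene. Friction and masses are not known exactly. Their poses are not given: they have to be found in the camera images.
- fresh0_mid (a point): FRESH die, its centre (36 mm above the underside, on the post's axis); z up. Aluminium foot 52 x 52 x 18 mm, centred blue post 20 x 20 mm up to 72 mm; 160 g. x, y square to the sides. One side of the foot has a notch 17 mm wide, 10 mm deep, 9 mm left of that side's middle (seen from above, looking outward). Which side is NOT told and differs per die: look or try. Stands on the table, any yaw. None if absent.
- fresh1_mid (a point): Another FRESH die, like fresh0 (its centre, 36 mm above its underside; blue post), but with the notch in another of its four sides. None if absent.
- fresh2_mid (a point): Another FRESH die, like fresh0 (its centre, 36 mm above its underside; blue post), but with the notch in another of its four sides. None if absent.
- worn0_mid (a point): WORN die, its centre (36 mm above the underside, on the post's axis); z up. Size and form of a fresh die, but with a clay-brown foot and a red post. At the start it sits home in nest0. The tub takes two side by side. None if absent.
- worn1_mid (a point): WORN die, its centre (36 mm above the underside, on the post's axis); z up. Size and form of a fresh die, but with a clay-brown foot and a red post. At the start it sits home in nest1. The tub takes two side by side. None if absent.
- worn2_mid (a point): WORN die, its centre (36 mm above the underside, on the post's axis); z up. Size and form of a fresh die, but with a clay-brown foot and a red post. At the start it sits home in nest2. The tub takes two side by side. None if absent.
- press: Press bed 100 (x) x 290 (y) x 22 mm with three nests; origin under its middle; x towards the yellow housing (125 mm high, face 200 mm beyond the nests), y along the row. A die whose notch faces a nest's key sits on the nest floor, its foot 2 mm proud of the bed; at any other quarter turn it enters 5 mm and stops on the key, 11 mm too high.
- nest0 (a point): Centre of the floor of a nest: a square pocket 55 x 55 mm, 16 mm deep, floor 6 mm above the table, rim 22 mm. Axes as press. A brass key 12 mm wide and 11 mm high stands on the floor against the +x wall, centred at y = +9 mm, reaching in 9 mm. Place +y end of the row; nests are 95 mm apart along y.
- nest1 (a point): Centre of the floor of a nest: a square pocket 55 x 55 mm, 16 mm deep, floor 6 mm above the table, rim 22 mm. Axes as press. A brass key 12 mm wide and 11 mm high stands on the floor against the +x wall, centred at y = +9 mm, reaching in 9 mm. Place middle of the row; nests are 95 mm apart along y.
- nest2 (a point): Centre of the floor of a nest: a square pocket 55 x 55 mm, 16 mm deep, floor 6 mm above the table, rim 22 mm. Axes as press. A brass key 12 mm wide and 11 mm high stands on the floor against the +x wall, centred at y = +9 mm, reaching in 9 mm. Place -y end of the row; nests are 95 mm apart along y.
- tub_floor (a point): Centre of the inner floor (5 mm above the table) of the fixed orange wash tub, outside 200 mm (its x) x 130 mm (its y) x 45 mm high, walls 5 mm; z up.
- isolator_top (a point): Centre of the top face of the press isolator, a fixed grey box 150 (its x) x 100 (its y) x 50 mm high; z up, the lever swings along its x. Green patch on the -x end (ON), red patch on the +x end (OFF).
- switch_bar (a point): Middle of the red cross bar (18 mm thick, 64 mm long along the isolator's y) on top of the isolator's lever, 75 mm from the pivot; the pivot lies on the box's middle, 6 mm above its top face. The bar is 62 mm above the pivot at either end and 75 mm when upright.
- switch (a joint): Angle of the isolator lever: 0 = ON, leaning 0.6 rad towards the isolator's -x; 0.6 = upright; 1.2 = OFF, leaning 0.6 rad towards its +x. Top-heavy: past upright it falls by itself to the end stop and stays there; a level push of about 2 N on the bar (it rises 13 mm as it passes upright) moves it.
- mug: Clay mug, 76 mm wide, 85 mm high, origin under its centre. Leave alone.
- jar: Blue jar, 60 mm wide, 75 mm high, origin under its centre. Leave alone.
- can: Green can, 64 mm wide, 80 mm high, origin under its centre. Leave alone.
- bowl: White bowl, 120 mm wide, 50 mm high, origin under its centre. Leave alone.
There are look-alikes about, which are no part of the job. Leave any pink look-alike of the part that bears fresh0_mid alone. What is shaped like the part that bears isolator_top but pink is not meant.

How it is judged:
By the outcome, as a careful person would: the job done as asked, in the order asked, and still so for the second after the job is handed in, with the robot touching nothing.
Of fresh0, fresh1, fresh2 only 2 to 3 are there at a start; the rules pass over those that are not, and their reading is None.
Of worn0, worn1, worn2 only 1 to 2 are there at a start; the rules pass over those that are not, and their reading is None.
At some moment in a run one of fresh0, fresh1, fresh2 may be knocked a few centimetres aside while the robot is not near it.
Once in a run the grip may slacken for a moment while it holds something.
It also fails if it takes over 210 s, if anything falls off the work surface, if the arm or the gripper's body presses on something with over 40 N, if the wrist force passes 120 N, or if a joint passes its speed limit or range.

### The arm

A 6-joint arm with a two-finger parallel gripper is mounted at the origin on the work surface. World frame = base frame: x ahead of the robot, y to its left, z up, the work surface at z = 0. Lengths are in m, angles in rad, forces in N, time in s.
With the tool pointing down it reaches from about 0.325 to 0.85 m from the base axis. Payload 15.5 kg.
Tool frame: the origin (TCP) lies between the finger pads; the fingertips stand 22 mm ahead of it and the grasp point (between the pads) lies 3 mm ahead of it; z points along the fingers, x is the direction in which the jaws open and shut, and the axes are right-handed (so a half turn about z gives the same grasp; the last joint's range is limited). The gripper opens to 91 mm and grips with 3 to 60 N. Pads are 32 mm wide; open, the fingers measure 118 mm over their backs; the gripper's body (76 mm by 178 mm) begins 60 mm behind the grasp point.
Start: joints at [1.139, 0.494, 1.345, -0, 1.302, -0.096], TCP at [0.207, 0.59, 0.236] pointing down, gripper open.
Joint ranges: [-2.91, 2.91], [-0.82, 2.16], [0.22, 2.67], [-1.22, 4.37], [0.12, 2.79], [-3.08, 3.08]. Speed limits (rad/s): [1.89, 1.89, 2.57, 3.01, 3.01, 3.01].

### API

Orientations are given as [roll, pitch, yaw] about the fixed x, y, z axes, in that order (R = Rz(yaw) Ry(pitch) Rx(roll)).
In Python, from cell import manip gives the robot as it stands.
- The arm moves only by the tool arm_command, never from a script. Its argument "plan" is a list of rows, each a list of 5 numbers: the gripper command: -1 is shut, 1 is fully open, values between are in proportion, then the shift along the tool's x, y, z in mm, then the turn about the tool's z in degrees. A call has 1 to 10 rows; each row shifts and turns the commanded pose from where the row before left it, along the tool's axes as they then stand; what a row does not reach is not made up. A row lasts 1/10 s, in which the tool goes at most 50 mm and 8.59 degrees, less where a joint would pass 70% of its speed; a pose out of reach is approached as far as the arm can. A call is refused whole if a number of a shift passes 50 or a number of a turn 8.59, either way. A call with a gripper value outside its range is refused whole. The fingers move at their own pace and stop on an object; "grip_force" is the grip in N (left out, the last holds). Time passes only in rows, so rows that do not move let the fingers close. It gives the time, the measured TCP pose, the force and the opening at its end, in the units of the state.
- manip.observe(): the state, without advancing time (a new reading comes with each control period).
- manip.read_camera(name): name is "scene" or "top" or "wrist"; returns the picture (480x640x3 uint8, red, green, blue); there is no depth.
- manip.camera_model(name): a dict with "K" (3x3 intrinsics, pixels), "xyz" and "orientation" of the camera in the world. Camera axes: x right, y down, z forward; pixel columns grow to the right and rows downward; lengths in m; the calibration is good to about 2 mm. A picture is of the moment at which its call begins: read the wrist's pose just before it. camera_model takes no time and is no camera call; for the wrist camera it gives the pose at the moment of the call.
- manip.finish_job(): hands the job in, once; it reports no verdict.
The state is a dict: "clock": time; "joints": joint angles; "dq": joint speeds; "tau": joint torques, N m; "tcp_pos": TCP position; "ee_rot": TCP orientation; "force": force on the tool from outside, world axes, zero at the start; "ft_torque": the same for the moment, N m; "width": opening from 0.0 (shut) to 1.0 (fully open).
Only numpy, scipy, OpenCV 4.12 (cv2) and the standard library are available. Lean on these libraries where they do the work, as an engineer would, in place of code of your own. Each camera call takes 0.05 s, during which the arm holds its last target.

## Working session

There is one attempt and no reset: what is moved stays moved. The work goes in short steps, Python scripts to look and compute and a tool call to move; the robot and the scene stay as the last step left them, time stands still between calls to the robot, and variables do not carry over. Pictures are saved under pics/ and viewed, and the job is handed in when it is done.

Besides the shell and the picture viewer there is one more tool, called after "Emit:" by a JSON object that holds its "method" and its "body", one argument or row to a line. arm_command: Moves the arm, as the interface text tells. Its arguments: {"type":"object","properties":{"plan":{"type":"array","items":{"type":"array","items":{"type":"number"}}},"grip_force":{"type":"number"}},"required":["plan"]}

```bash
ls; mkdir -p pics; python3 - <<'E'
from cell import manip
import cv2
s=manip.observe(); print(s)
for n in("scene","top","wrist"):
    m=manip.camera_model(n); print(n,m)
    cv2.imwrite(f"pics/{n}0.png",manip.read_camera(n)[:,:,::-1])
E
```

```text
pics
{'clock': 0.0, 'joints': array([ 1.13846024e+00,  4.94175164e-01,  1.34615311e+00, -4.71887141e-06,
        1.30250905e+00, -9.55182932e-02]), 'dq': array([ 0.00090629,  0.00021973,  0.00024384, -0.00073458, -0.00065969,
       -0.00039964]), 'tau': array([-8.43528651e-04, -8.78790522e+01, -3.81866920e+01,  7.09675765e-02,
        5.27631235e-02, -6.33968807e-05]), 'tcp_pos': array([0.20640717, 0.58954201, 0.2353358 ]), 'ee_rot': array([-3.14147847e+00,  1.23943260e-03,  1.23397986e+00]), 'force': array([ 0.15685923, -0.07123175, -0.85234774]), 'ft_torque': array([ 0.01133788,  0.0257249 , -0.02485651]), 'width': 1.000253163813062}
scene {'K': array([[469.29180303,   0.        , 318.15078122],
       [  0.        , 469.29180303, 231.74778517],
       [  0.        ,   0.        ,   1.        ]]), 'xyz': array([ 1.42126366, -0.33445445,  0.87573011]), 'orientation': array([-2.24295431e+00, -1.53767980e-03,  1.14194605e+00])}
top {'K': array([[485.24379938,   0.        , 307.30732883],
       [  0.        , 485.24379938, 231.39863464],
       [  0.        ,   0.        ,   1.        ]]), 'xyz': array([0.47917815, 0.07804677, 1.15353307]), 'orientation': array([-3.07484386e+00,  8.13164457e-04, -1.54333739e+00])}
wrist {'K': array([[359.35367148,   0.        , 319.07980398],
       [  0.        , 359.35367148, 236.94873803],
       [  0.        ,   0.        ,   1.        ]]), 'xyz': array([0.13962134, 0.61272467, 0.38417002]), 'orientation': array([2.88723120e+00, 1.65143438e-03, 1.23353214e+00])}
```

View pics/top0.png

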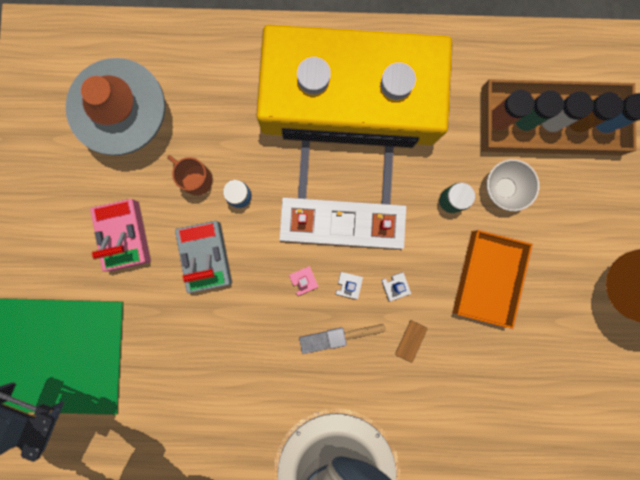

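View pics/scene0.png

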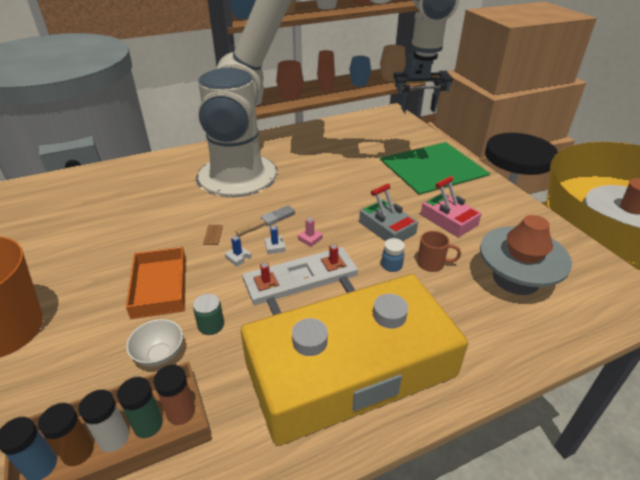

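View pics/wrist0.png

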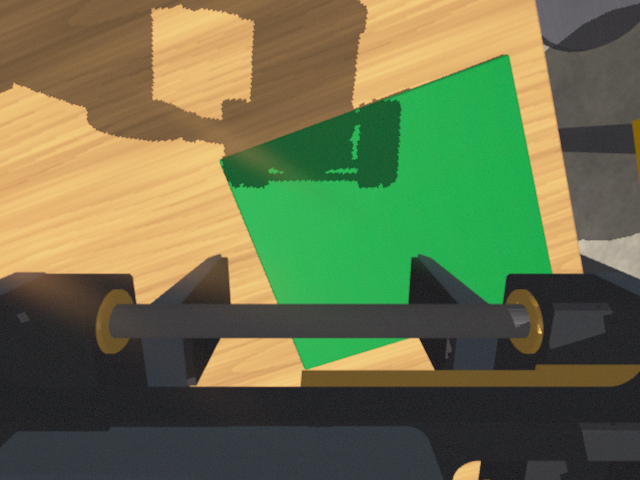

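Top view. Fresh candidates are blue posts at (349,286) and (397,287), with a pink decoy at (303,281). Isolator candidates are the grey one at (203,258), which I choose, and a pink decoy at (118,237). Worn dies with red posts are at (302,220) and (384,225) in the bed, and the middle nest (342,222) is empty. The tub is at (493,280).

```bash
python3 - <<'E'
import cv2
im=cv2.imread("pics/top0.png")
a=cv2.resize(im[190:310,270:420],None,fx=5,fy=5,interpolation=cv2.INTER_CUBIC); cv2.imwrite("pics/c1.png",a)
b=cv2.resize(im[190:310,80:240],None,fx=5,fy=5,interpolation=cv2.INTER_CUBIC); cv2.imwrite("pics/c2.png",b)
b=cv2.resize(im[220:340,440:550],None,fx=5,fy=5,interpolation=cv2.INTER_CUBIC); cv2.imwrite("pics/c3.png",b)
E
```

```text
(no output)
```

View pics/c1.png

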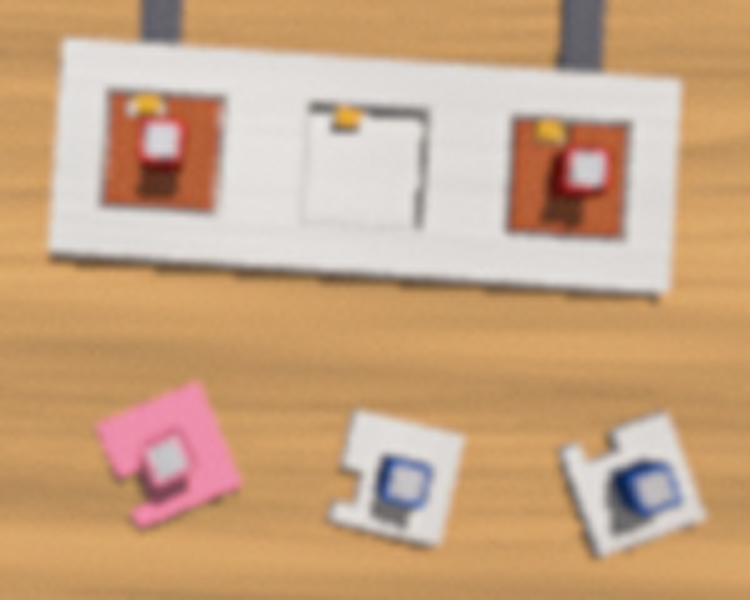

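View pics/c2.png

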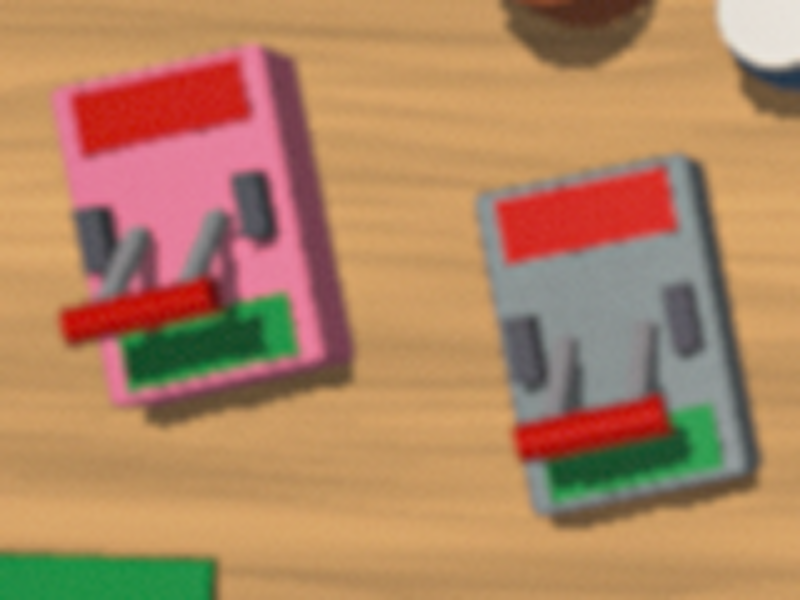

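View pics/c3.png

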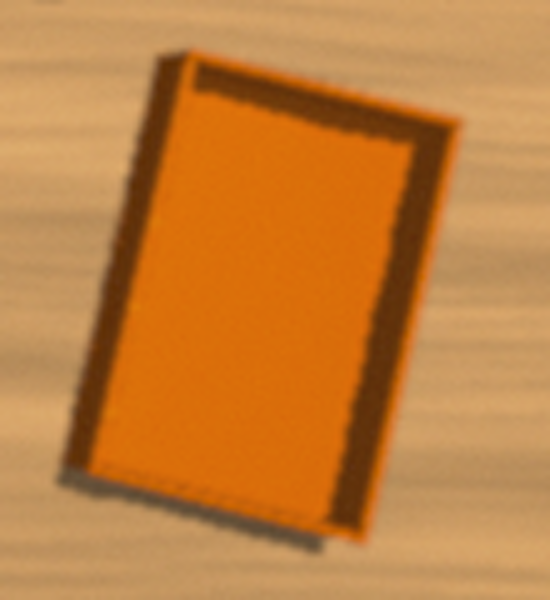

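```bash
cat > h.py <<'E'
import numpy as np, cv2
from scipy.spatial.transform import Rotation as R
from cell import manip
def ray(cam,px,z,model=None):
    m=model or manip.camera_model(cam)
    Rm=R.from_euler('xyz',m['orientation']).as_matrix()
    d=Rm@np.linalg.inv(m['K'])@np.array([px[0],px[1],1.])
    return m['xyz']+d*(z-m['xyz'][2])/d[2]
def proj(cam,p,model=None):
    m=model or manip.camera_model(cam)
    Rm=R.from_euler('xyz',m['orientation']).as_matrix()
    c=m['K']@(Rm.T@(np.array(p)-m['xyz'])); return c[:2]/c[2]
def st():
    s=manip.observe(); print("t",round(s['clock'],2),"tcp",np.round(s['tcp_pos']*1000,1),"rpy",np.round(np.degrees(s['ee_rot']),2),"F",np.round(s['force'],1),"w",round(s['width'],3),"q",np.round(s['joints'],3)); return s
def delta(target,yaw=None,s=None):
    "mm shift in tool axes to world target (m) + yaw turn(deg, about tool z), tool pointing down"
    s=s or manip.observe()
    Rm=R.from_euler('xyz',s['ee_rot']).as_matrix()
    print("shift tool mm",np.round(Rm.T@(np.array(target)-s['tcp_pos'])*1000,1))
    if yaw is not None:
        # tool-x heading; turning + about tool z (down) lowers yaw
        t=-(yaw-np.degrees(s['ee_rot'][2])); t=(t+90)%180-90
        print("turn deg (mod180)",round(t,2), "j6", round(s['joints'][5],2))
E
cat > loc.py <<'E'
from h import *
def cr(pts,o,z): return np.array([ray('top',((u+.5)/5-.5+o[0],(v+.5)/5-.5+o[1]),z) for u,v in pts])
def rep(n,P):
    print(n,np.round(P.mean(0)*1000,1)[:2],'sides',np.round(np.linalg.norm(np.roll(P,-1,0)-P,axis=1)*1000,1),'dirs',np.round([np.degrees(np.arctan2(*(np.roll(P,-1,0)-P)[i][1::-1])) for i in range(4)],1))
o1=(270,190);o2=(80,190);o3=(440,220)
rep('bed',cr([(63,38),(682,80),(668,293),(50,257)],o1,.022))
rep('A',cr([(357,410),(465,435),(438,548),(330,517)],o1,.018))
rep('B',cr([(562,450),(666,412),(706,518),(598,556)],o1,.018))
rep('w0foot',cr([(107,90),(226,97),(216,212),(102,205)],o1,.022))
rep('w2foot',cr([(513,116),(632,122),(625,240),(508,233)],o1,.022))
for n,p,z in(('A',(407,482),.072),('B',(657,490),.072),('w0',(162,140),.078),('w2',(587,170),.078)): print(n,'post',np.round(cr([p],o1,z)*1000,1))
rep('tub',cr([(188,52),(462,120),(368,543),(78,475)],o3,.045))
rep('iso',cr([(480,195),(682,157),(748,473),(547,514)],o2,.05))
print('bar',np.round(cr([(591,428),(515,445),(668,413)],o2,.118)*1000,1))
for n,uv in (('mug',(190,176)),('jar',(236,192)),('can',(458,196)),('bowl',(513,186))): print(n,np.round(ray('top',uv,.06)*1000))
E
python3 loc.py
```

```text
bed [576.9  -1.2] sides [291.1 100.2 288.7 103.1] dirs [-92.3 177.1  88.2  -1.6]
A [432.5 -19.6] sides [51.6 53.9 52.1 51.2] dirs [-101.4  167.7   75.6  -12.9]
B [ 432.5 -129.3] sides [51.8 52.3 53.4 51.6] dirs [ -68.5 -158.4  110.8   19.9]
w0foot [581.7  93.9] sides [55.9 54.2 53.4 54.1] dirs [-91.8 176.6  88.   -0.8]
w2foot [574.3 -96.7] sides [55.8 55.5 54.7 55. ] dirs [-91.3 177.5  88.1  -1.4]
A post [[432.8 -19.2  72. ]]
B post [[ 432.3 -130.1   72. ]]
w0 post [[581.5  93.5  78. ]]
w2 post [[573.3 -95.8  78. ]]
tub [ 456.8 -347.3] sides [128.3 197.2 133.9 199.4] dirs [-102.5  167.4   78.4  -14.2]
iso [489.4 317.6] sides [ 93.6 147.   92.6 148.3] dirs [ -77.7 -166.   103.1   14.4]
bar [[448.7 311.  118. ]
 [440.6 343.  118. ]
 [455.9 278.5 118. ]]
mug [671. 351.  60.]
jar [637. 245.  60.]
can [ 642. -259.   60.]
bowl [ 668. -383.   60.]
```

```bash
python3 - <<'E'
from h import *
s=st(); delta((.4045,.300,.2353),103.5)
E
```

```text
t 0.15 tcp [206.4 589.6 235.5] rpy [-1.800e+02  5.000e-02  7.071e+01] F [ 0.2 -1.  -0.1] w 1.001 q [ 1.138  0.494  1.346 -0.     1.303 -0.096]
shift tool mm [-207.9  282.6    0.3]
turn deg (mod180) -32.79 j6 -0.1
```

Emit:
{"method": "arm_command", "body": {
  "plan": [
    [-1, -26, 35, 0, 0],
    [-1, -26, 35, 0, 0],
    [-1, -26, 35, 0, 0],
    [-1, -26, 35, 0, 0],
    [-1, -26, 35, 0, 0],
    [-1, -26, 35, 0, 0],
    [-1, -26, 36, 0, 0],
    [-1, -26, 36, 0, 0],
    [-1, 0, 0, 0, -8.2],
    [-1, 0, 0, 0, -8.2]
  ],
  "grip_force": 25
}}

```text
clock: 1.15
tcp_pos: [0.4047, 0.2991, 0.2358]
ee_rot: [-3.141, 0.0, 1.523]
force: [0.8, -0.8, -0.0]
width: 0.151
```

Emit:
{"method": "arm_command", "body": {
  "plan": [
    [-1, 0, 0, 0, -8.2],
    [-1, 0, 0, 0, -8.2],
    [-1, 0, 0, 30, 0],
    [-1, 0, 0, 30, 0],
    [-1, 0, 0, 0, 0],
    [-1, 0, 0, 0, 0],
    [-1, 0, 0, 0, 0]
  ]
}}

```text
clock: 1.85
tcp_pos: [0.4046, 0.3008, 0.1772]
ee_rot: [3.14, -0.0, 1.806]
force: [-0.1, -0.0, 0.4]
width: 0.008
```

```bash
python3 - <<'E'
from h import *
s=st(); delta((.4045,.300,.122),103.5)
cv2.imwrite("pics/w1.png",manip.read_camera("wrist")[:,:,::-1])
E
```

```text
t 1.85 tcp [404.6 300.8 177.2] rpy [ 1.7991e+02 -3.0000e-02  1.0350e+02] F [-0.1 -0.   0.4] w 0.008 q [ 0.521  0.398  1.714  0.     1.028 -1.286]
shift tool mm [-0.7 -0.4 55.2]
turn deg (mod180) 0.0 j6 -1.29
```

View pics/w1.png

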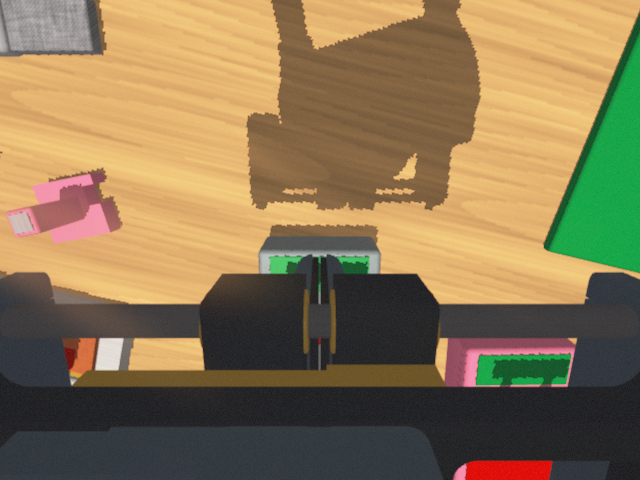

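The grey isolator is centred under the tool (green patch at about column 320, rows 255-270). I'll lower and push along tool +y.

Emit:
{"method": "arm_command", "body": {
  "plan": [
    [-1, 0, 0, 28, 0],
    [-1, 0, 0, 27, 0],
    [-1, 0, 0, 0, 0],
    [-1, 0, 12, 0, 0],
    [-1, 0, 12, 0, 0],
    [-1, 0, 12, 0, 0],
    [-1, 0, 12, 0, 0],
    [-1, 0, 12, 0, 0],
    [-1, 0, 12, 0, 0],
    [-1, 0, 12, 0, 0]
  ]
}}

```text
clock: 2.9
tcp_pos: [0.4869, 0.3202, 0.1209]
ee_rot: [3.141, -0.0, 1.806]
force: [-0.4, -0.2, 0.0]
width: 0.005
```

Emit:
{"method": "arm_command", "body": {
  "plan": [
    [-1, 0, 6, 0, 0],
    [-1, 0, 0, 0, 0],
    [-1, 0, 0, 0, 0]
  ]
}}

```text
clock: 3.2
tcp_pos: [0.4911, 0.3213, 0.1207]
ee_rot: [-3.141, 0.0, 1.806]
force: [-0.5, -0.2, -0.0]
width: 0.007
```

```bash
python3 - <<'E'
from h import *
s=st()
cv2.imwrite("pics/s1.png",manip.read_camera("scene")[120:300,320:520,::-1].repeat(3,0).repeat(3,1))
E
```

```text
t 3.2 tcp [491.1 321.3 120.7] rpy [-1.7996e+02  1.0000e-02  1.0350e+02] F [-0.5 -0.2 -0. ] w 0.007 q [ 0.478  0.574  1.567  0.     1.002 -1.329]
```

View pics/s1.png

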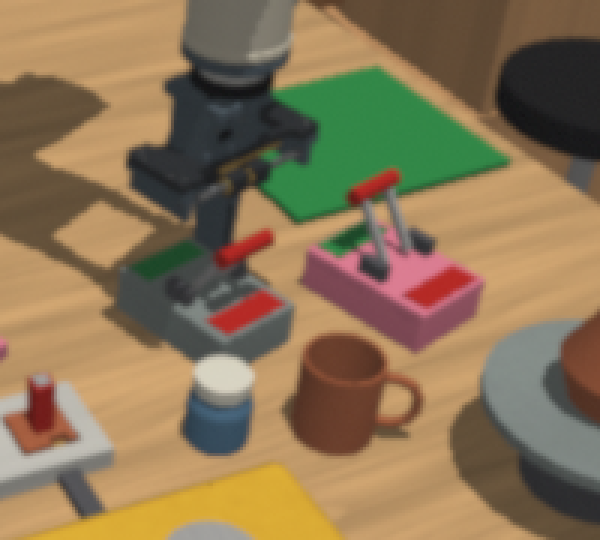

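Emit:
{"method": "arm_command", "body": {
  "plan": [
    [-1, 0, 0, -40, 0],
    [-1, 0, 0, -40, 0],
    [0.2, 0, 0, 0, 8],
    [0.2, 0, 0, 0, 7.5],
    [0.2, 0, 0, 0, 0],
    [0.2, 0, 0, 0, 0]
  ]
}}

```text
clock: 3.85
tcp_pos: [0.491, 0.3213, 0.2008]
ee_rot: [-3.141, 0.0, 1.54]
force: [-1.0, 0.1, -0.1]
width: 0.328
```

```bash
python3 - <<'E'
from h import *
s=st(); delta((.581,.0936,.16),88)
E
```

```text
t 3.85 tcp [491.  321.3 200.8] rpy [-1.7997e+02  1.0000e-02  8.8240e+01] F [-1.   0.1 -0.1] w 0.328 q [ 0.478  0.476  1.486  0.     1.18  -1.062]
shift tool mm [-224.8   96.9   40.8]
turn deg (mod180) 0.24 j6 -1.06
```

Emit:
{"method": "arm_command", "body": {
  "plan": [
    [0.2, -37, 16, 0, 0],
    [0.2, -37, 16, 0, 0],
    [0.2, -37, 16, 0, 0],
    [0.2, -38, 16, 0, 0],
    [0.2, -38, 16, 0, 0],
    [0.2, -38, 17, 0, 0],
    [0.2, 0, 0, 40, 0],
    [0.2, 0, 0, 0, 0],
    [0.2, 0, 0, 0, 0]
  ]
}}

```text
clock: 4.75
tcp_pos: [0.5797, 0.0935, 0.1608]
ee_rot: [-3.139, 0.0, 1.538]
force: [-0.4, 0.1, 0.3]
width: 0.6
```

```bash
python3 - <<'E'
from h import *
s=st(); delta((.581,.0936,.056),88)
for n in ("wrist","top","scene"): cv2.imwrite(f"pics/{n}2.png",manip.read_camera(n)[:,:,::-1])
m=manip.camera_model('wrist');print(m['xyz'],m['orientation'], [proj('wrist',p) for p in ((.581,.0936,.078),(.577,-.0015,.022))])
E
```

```text
t 4.75 tcp [579.7  93.5 160.8] rpy [-179.86    0.     88.13] F [-0.4  0.1  0.3] w 0.6 q [ 0.058  0.524  1.527  0.     1.094 -1.48 ]
shift tool mm [1.000e-01 1.500e+00 1.047e+02]
turn deg (mod180) 0.13 j6 -1.48
[0.50992178 0.09597858 0.31093905] [2.88579276e+00 5.21851145e-04 1.53756684e+00] [array([319.2359697 , 251.51734251]), array([204.22221091, 230.75327251])]
```

View pics/wrist2.png

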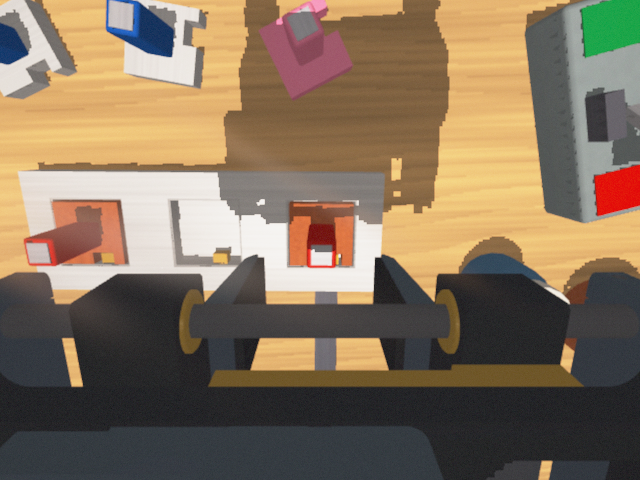

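View pics/top2.png

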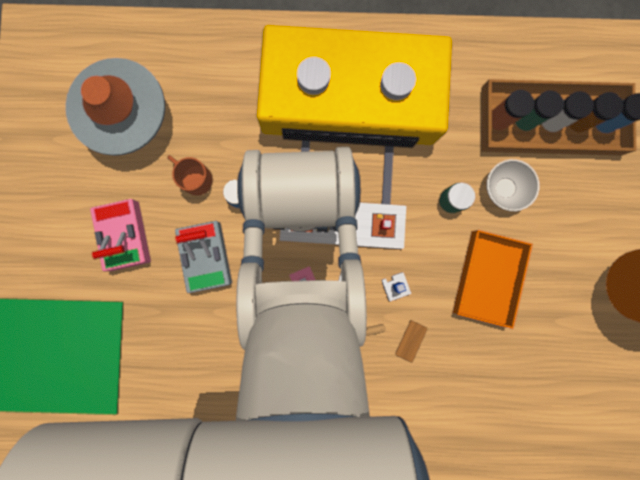

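Emit:
{"method": "arm_command", "body": {
  "plan": [
    [0.2, 0, 2, 35, 0],
    [0.2, 0, 0, 35, 0],
    [0.2, 0, 0, 34, 0],
    [0.2, 0, 0, 0, 0],
    [-1, 0, 0, 0, 0],
    [-1, 0, 0, 0, 0],
    [-1, 0, 0, 0, 0],
    [-1, 0, 0, 0, 0],
    [-1, 0, 0, 0, 0],
    [-1, 0, 0, 0, 0]
  ],
  "grip_force": 30
}}

```text
clock: 5.9
tcp_pos: [0.5831, 0.0933, 0.0578]
ee_rot: [3.14, -0.0, 1.536]
force: [-0.7, 1.4, 10.1]
width: 0.218
```

Emit:
{"method": "arm_command", "body": {
  "plan": [
    [-1, 0, 0, -10, 0],
    [-1, 0, 0, -15, 0],
    [-1, 0, 0, -25, 0],
    [-1, 0, 0, -35, 0],
    [-1, 0, 0, -35, 0],
    [-1, 0, 0, 0, 0]
  ]
}}

```text
clock: 6.5
tcp_pos: [0.5847, 0.0931, 0.1819]
ee_rot: [3.134, -0.001, 1.536]
force: [0.7, -0.3, -2.5]
width: 0.218
```

```bash
python3 - <<'E'
from h import *
s=st()
cv2.imwrite(f"pics/wrist3.png",manip.read_camera("wrist")[:,:,::-1])
E
```

```text
t 6.5 tcp [584.7  93.1 181.9] rpy [ 1.7959e+02 -3.0000e-02  8.8010e+01] F [ 0.7 -0.3 -2.5] w 0.218 q [ 0.057  0.501  1.5   -0.     1.133 -1.479]
```

View pics/wrist3.png

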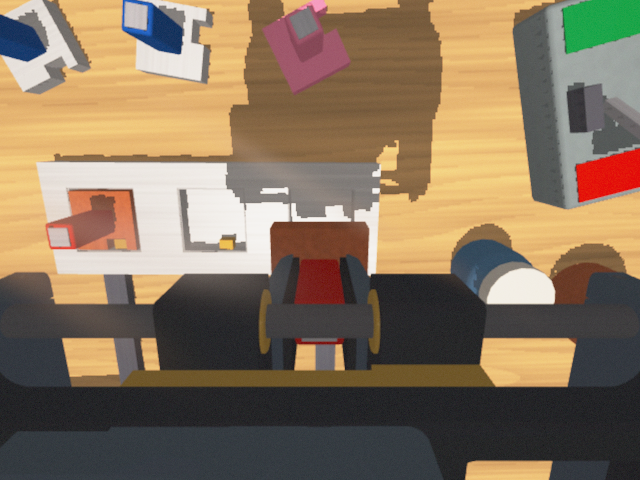

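```bash
python3 - <<'E'
from h import *
s=st(); delta((.5026,-.3579,.182),77)
E
```

```text
t 6.55 tcp [583.7  93.1 179.6] rpy [ 1.7975e+02 -1.0000e-02  8.8010e+01] F [-0.4  0.2 -2.2] w 0.217 q [ 0.057  0.503  1.503 -0.     1.131 -1.479]
shift tool mm [-453.5  -65.4   -2.8]
turn deg (mod180) 11.01 j6 -1.48
```

Emit:
{"method": "arm_command", "body": {
  "plan": [
    [-1, -20, -3, 0, 0],
    [-1, -38, -6, 0, 0],
    [-1, -44, -6, 0, 0],
    [-1, -44, -6, 0, 0],
    [-1, -44, -6, 0, 0],
    [-1, -44, -6, 0, 0],
    [-1, -44, -6, 0, 0],
    [-1, -44, -6, 0, 0],
    [-1, -44, -7, 0, 0],
    [-1, -44, -7, 0, 0]
  ]
}}

```text
clock: 7.55
tcp_pos: [0.5081, -0.316, 0.176]
ee_rot: [-3.14, -0.001, 1.536]
force: [-0.1, 0.2, -1.0]
width: 0.217
```

Emit:
{"method": "arm_command", "body": {
  "plan": [
    [-1, -34, -7, 0, 0],
    [-1, -9, -1, 0, 0],
    [-1, 0, 0, 0, 5.5],
    [-1, 0, 0, 0, 5.5],
    [-1, 0, 0, 0, 0],
    [-1, 0, 0, 0, 0]
  ]
}}

```text
clock: 8.15
tcp_pos: [0.4997, -0.3566, 0.1764]
ee_rot: [-3.141, -0.001, 1.347]
force: [0.1, -0.4, -1.6]
width: 0.219
```

```bash
python3 - <<'E'
from h import *
s=st(); delta((.5026,-.3579,.060),77)
for n in ("wrist","scene"): cv2.imwrite(f"pics/{n}4.png",manip.read_camera(n)[:,:,::-1])
for z in (.05,.14):
  pass
E
```

```text
t 8.15 tcp [ 499.7 -356.6  176.4] rpy [-1.7994e+02 -3.0000e-02  7.7190e+01] F [ 0.1 -0.4 -1.6] w 0.219 q [-0.717  0.539  1.443  0.     1.161 -2.064]
shift tool mm [ -0.6   3.3 116.4]
turn deg (mod180) 0.19 j6 -2.06
```

View pics/wrist4.png

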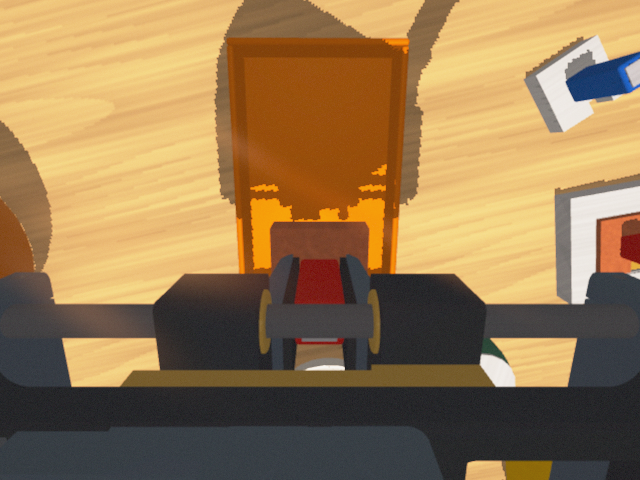

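View pics/scene4.png

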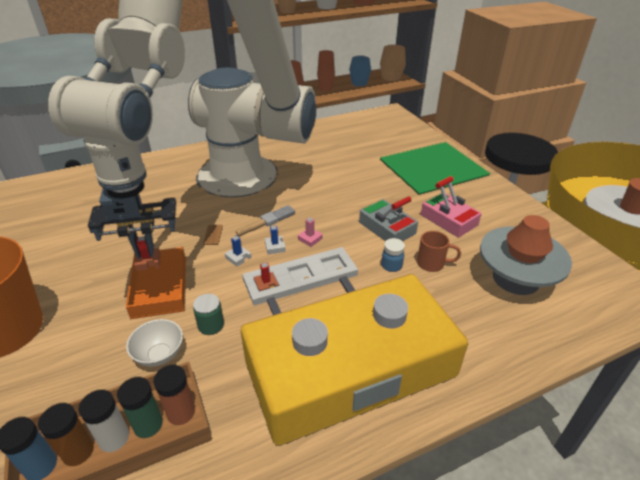

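The die is held and aligned over the tub's far half. I'll lower it and release.

Emit:
{"method": "arm_command", "body": {
  "plan": [
    [-1, 0, 2, 30, 0],
    [-1, 0, 0, 30, 0],
    [-1, 0, 0, 30, 0],
    [-1, 0, 0, 15, 0],
    [-1, 0, 0, 8, 0],
    [-1, 0, 0, 4, 0],
    [-1, 0, 0, 0, 0]
  ]
}}

```text
clock: 8.95
tcp_pos: [0.502, -0.3578, 0.0601]
ee_rot: [3.141, 0.0, 1.345]
force: [-0.3, -0.4, -1.3]
width: 0.215
```

Emit:
{"method": "arm_command", "body": {
  "plan": [
    [-0.1, 0, 0, 0, 0],
    [-0.1, 0, 0, 0, 0],
    [-0.1, 0, 0, 0, 0],
    [-0.1, 0, 0, -30, 0],
    [-0.1, 0, 0, -40, 0],
    [-0.1, 0, 0, -40, 0],
    [-0.1, 0, 0, 0, 0]
  ]
}}

```text
clock: 9.65
tcp_pos: [0.5039, -0.3595, 0.1756]
ee_rot: [3.134, 0.004, 1.344]
force: [-0.3, -0.3, -0.3]
width: 0.449
```

```bash
python3 - <<'E'
from h import *
s=st(); delta((.5755,-.0956,.180),88)
cv2.imwrite("pics/wrist5.png",manip.read_camera("wrist")[:,:,::-1])
E
```

```text
t 9.65 tcp [ 503.9 -359.5  175.6] rpy [179.55   0.24  77.01] F [-0.3 -0.3 -0.3] w 0.449 q [-0.716  0.542  1.44  -0.     1.151 -2.06 ]
shift tool mm [273.2  10.5  -5.5]
turn deg (mod180) -10.99 j6 -2.06
```

View pics/wrist5.png

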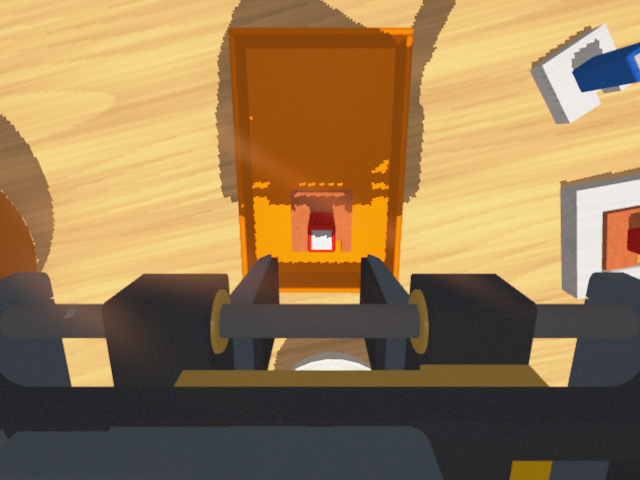

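The first worn die stands upright in the tub (post at (321,240)). Next is the worn die in nest2.

Emit:
{"method": "arm_command", "body": {
  "plan": [
    [0.1, 39, 1, 0, 0],
    [0.1, 39, 2, 0, 0],
    [0.1, 39, 1, 0, 0],
    [0.1, 39, 2, 0, 0],
    [0.1, 39, 1, 0, 0],
    [0.1, 39, 2, 0, 0],
    [0.1, 39, 1, 0, 0],
    [0.1, 0, 0, 0, -5.5],
    [0.1, 0, 0, 0, -5.5],
    [0.1, 0, 0, 0, 0]
  ]
}}

```text
clock: 10.7
tcp_pos: [0.5725, -0.0935, 0.169]
ee_rot: [-3.14, -0.0, 1.538]
force: [-0.0, -0.4, -0.3]
width: 0.549
```

```bash
python3 - <<'E'
from h import *
s=st(); delta((.5755,-.0956,.057),88)
cv2.imwrite("pics/wrist6.png",manip.read_camera("wrist")[:,:,::-1])
print(proj('wrist',(.5737,-.0959,.078)))
E
```

```text
t 10.7 tcp [572.5 -93.5 169. ] rpy [-1.7992e+02 -2.0000e-02  8.8150e+01] F [-0.  -0.4 -0.3] w 0.549 q [-0.265  0.504  1.537 -0.     1.101 -1.803]
shift tool mm [ -2.    3.3 112. ]
turn deg (mod180) 0.15 j6 -1.8
[316.91924142 250.65156863]
```

View pics/wrist6.png

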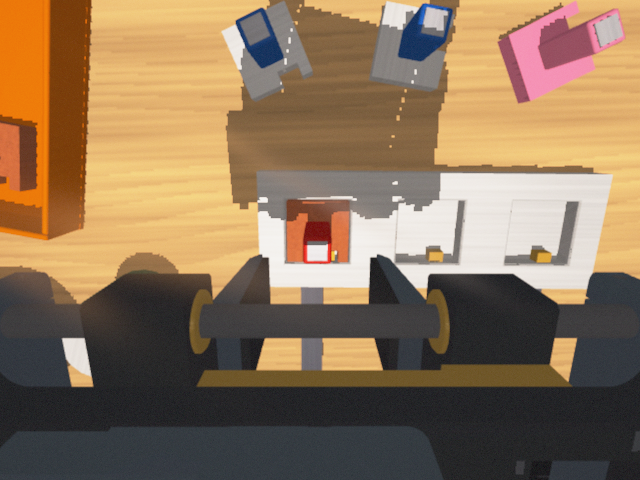

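Emit:
{"method": "arm_command", "body": {
  "plan": [
    [0.1, -2, 3, 35, 0],
    [0.1, 0, 0, 35, 0],
    [0.1, 0, 0, 30, 0],
    [0.1, 0, 0, 12, 0],
    [0.1, 0, 0, 0, 0],
    [-1, 0, 0, 0, 0],
    [-1, 0, 0, 0, 0],
    [-1, 0, 0, 0, 0],
    [-1, 0, 0, 0, 0],
    [-1, 0, 0, 0, 0]
  ]
}}

```text
clock: 11.75
tcp_pos: [0.5762, -0.0962, 0.0587]
ee_rot: [3.14, 0.0, 1.536]
force: [-1.4, 0.2, 8.1]
width: 0.22
```

Emit:
{"method": "arm_command", "body": {
  "plan": [
    [-1, 0, 0, 0, 0],
    [-1, 0, 0, -10, 0],
    [-1, 0, 0, -15, 0],
    [-1, 0, 0, -25, 0],
    [-1, 0, 0, -35, 0],
    [-1, 0, 0, -35, 0],
    [-1, 0, 0, 0, 0],
    [-1, 0, 0, 0, 0]
  ]
}}

```text
clock: 12.55
tcp_pos: [0.576, -0.0961, 0.1789]
ee_rot: [3.14, 0.0, 1.536]
force: [-1.0, 0.6, -1.8]
width: 0.22
```

```bash
python3 - <<'E'
from h import *
s=st(); delta((.411,-.3367,.182),77)
cv2.imwrite("pics/wrist7.png",manip.read_camera("wrist")[:,:,::-1])
E
```

```text
t 12.55 tcp [576.  -96.1 178.9] rpy [1.799e+02 2.000e-02 8.800e+01] F [-1.   0.6 -1.8] w 0.22 q [-0.268  0.496  1.519 -0.     1.124 -1.804]
shift tool mm [-246.2 -156.5   -3.3]
turn deg (mod180) 11.0 j6 -1.8
```

View pics/wrist7.png

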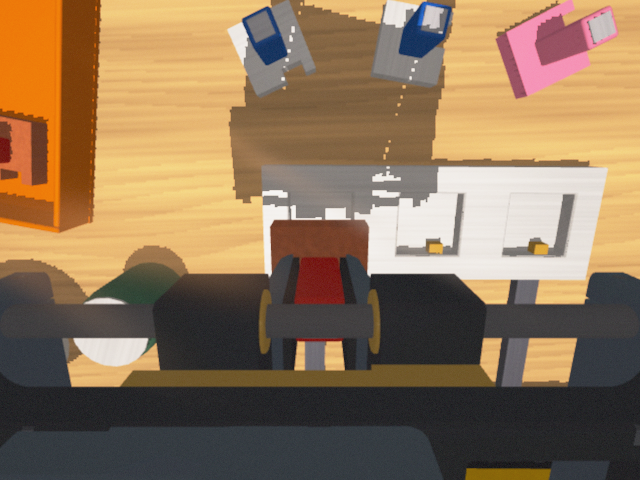

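Emit:
{"method": "arm_command", "body": {
  "plan": [
    [-1, -20, -13, 0, 0],
    [-1, -36, -23, 0, 0],
    [-1, -38, -24, 0, 0],
    [-1, -38, -24, 0, 0],
    [-1, -38, -24, 0, 0],
    [-1, -38, -24, 0, 0],
    [-1, -38, -24, 0, 5.5],
    [-1, 0, 0, 0, 5.5],
    [-1, 0, 0, 0, 0],
    [-1, 0, 0, 0, 0]
  ]
}}

```text
clock: 13.6
tcp_pos: [0.4112, -0.3358, 0.1771]
ee_rot: [-3.14, -0.001, 1.347]
force: [0.1, 0.1, -1.6]
width: 0.216
```

```bash
python3 - <<'E'
from h import *
s=st(); delta((.411,-.3367,.060),77)
cv2.imwrite("pics/wrist8.png",manip.read_camera("wrist")[:,:,::-1])
E
```

```text
t 13.6 tcp [ 411.2 -335.8  177.1] rpy [-1.7992e+02 -6.0000e-02  7.7170e+01] F [ 0.1  0.1 -1.6] w 0.216 q [-0.797  0.433  1.648  0.     1.062 -2.144]
shift tool mm [ -1.1   0.2 117.1]
turn deg (mod180) 0.17 j6 -2.14
```

View pics/wrist8.png

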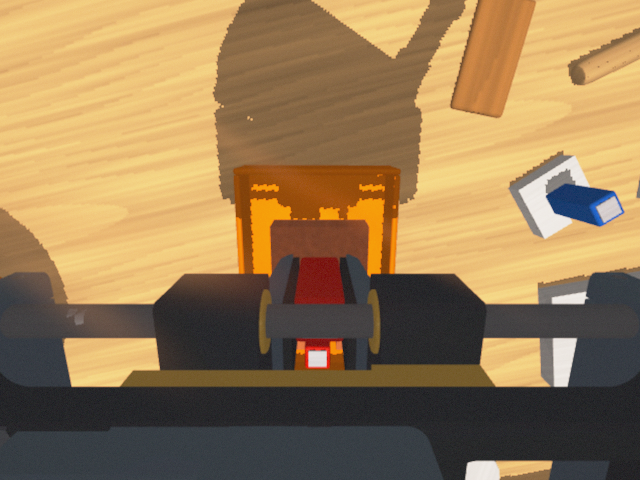

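Emit:
{"method": "arm_command", "body": {
  "plan": [
    [-1, -1, 0, 30, 0],
    [-1, 0, 0, 30, 0],
    [-1, 0, 0, 30, 0],
    [-1, 0, 0, 15, 0],
    [-1, 0, 0, 8, 0],
    [-1, 0, 0, 4, 0],
    [-1, 0, 0, 0, 0]
  ]
}}

```text
clock: 14.35
tcp_pos: [0.4115, -0.3372, 0.061]
ee_rot: [3.141, 0.0, 1.345]
force: [0.1, -0.3, -1.1]
width: 0.217
```

Emit:
{"method": "arm_command", "body": {
  "plan": [
    [-0.1, 0, 0, 0, 0],
    [-0.1, 0, 0, 0, 0],
    [-0.1, 0, 0, 0, 0],
    [-0.1, 0, 0, -30, 0],
    [-0.1, 0, 0, -40, 0],
    [-0.1, 0, 0, -40, 0],
    [-0.1, 0, 0, 0, 0]
  ]
}}

```text
clock: 15.05
tcp_pos: [0.4129, -0.3393, 0.176]
ee_rot: [3.135, 0.004, 1.344]
force: [-1.5, -1.0, -0.3]
width: 0.448
```

```bash
python3 - <<'E'
from h import *
s=st(); delta((.433,-.1295,.180),21+90)
cv2.imwrite("pics/wrist9.png",manip.read_camera("wrist")[:,:,::-1])
im=manip.read_camera("top")[:,:,::-1]
cv2.imwrite("pics/top9.png",cv2.resize(im[190:350,270:550],None,fx=2.8,fy=2.8,interpolation=cv2.INTER_CUBIC))
E
```

```text
t 15.05 tcp [ 412.9 -339.3  176. ] rpy [179.61   0.26  77.01] F [-1.5 -1.  -0.3] w 0.448 q [-0.8    0.435  1.649 -0.     1.05  -2.144]
shift tool mm [208.9 -27.6  -5.1]
turn deg (mod180) -33.99 j6 -2.14
```

View pics/wrist9.png

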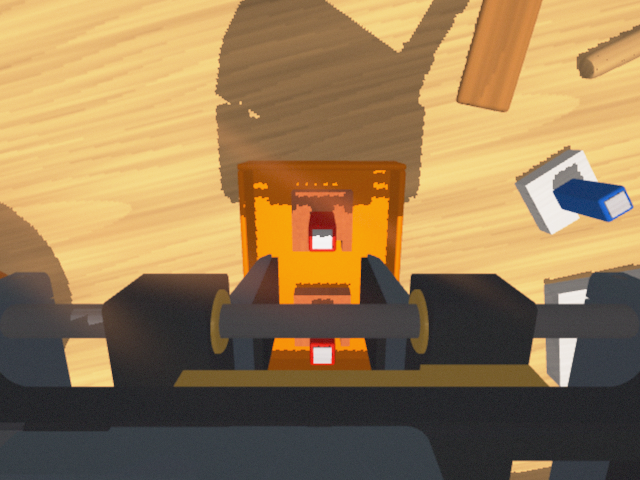

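View pics/top9.png

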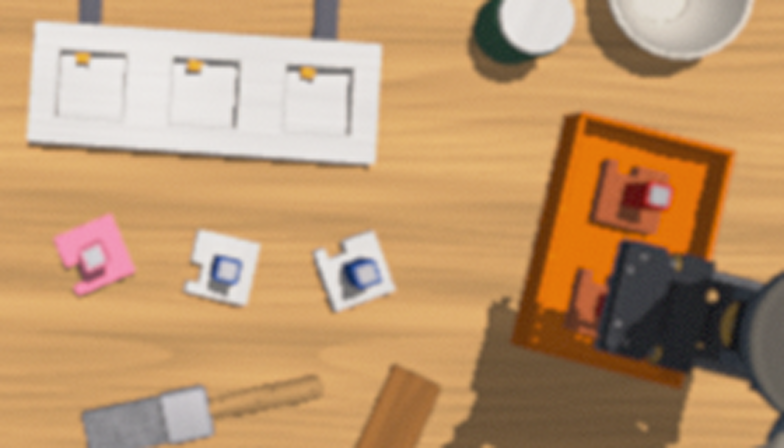

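Both worn dies are upright in the tub, and all three nests are empty with brass keys on the +x side. The fresh dies haven't moved. The right fresh die has its notch heading about +21°, the middle one about +78°. I'll take the right one first.

Emit:
{"method": "arm_command", "body": {
  "plan": [
    [-0.1, 35, -5, 0, 0],
    [-0.1, 35, -5, 0, 0],
    [-0.1, 35, -5, 0, 0],
    [-0.1, 35, -5, 0, 0],
    [-0.1, 35, -4, 0, 0],
    [-0.1, 34, -4, 0, 0],
    [-0.1, 0, 0, 0, -8.5],
    [-0.1, 0, 0, 0, -8.5],
    [-0.1, 0, 0, 0, -8.5],
    [-0.1, 0, 0, 0, -8.5]
  ]
}}

```text
clock: 16.15
tcp_pos: [0.4302, -0.1272, 0.1699]
ee_rot: [-3.14, -0.001, 1.944]
force: [0.4, -0.3, 0.6]
width: 0.448
```

Emit:
{"method": "arm_command", "body": {
  "plan": [
    [-0.1, 0, 0, 15, 0],
    [-0.1, 0, 0, 0, 0],
    [-0.1, 0, 0, 0, 0]
  ]
}}

```text
clock: 16.45
tcp_pos: [0.4303, -0.1273, 0.1554]
ee_rot: [-3.14, -0.001, 1.937]
force: [-0.4, 0.2, 0.7]
width: 0.451
```

```bash
python3 - <<'E'
from h import *
s=st(); delta((.433,-.1295,.050),21+90)
cv2.imwrite("pics/wrist10.png",manip.read_camera("wrist")[:,:,::-1])
print(proj('wrist',(.4325,-.1295,.072)))
E
```

```text
t 16.45 tcp [ 430.3 -127.3  155.4] rpy [-1.7991e+02 -9.0000e-02  1.1096e+02] F [-0.4  0.2  0.7] w 0.451 q [-0.421  0.365  1.863 -0.     0.916 -2.357]
shift tool mm [ -3.2   1.9 105.4]
turn deg (mod180) -0.04 j6 -2.36
[315.79841344 253.6965905 ]
```

View pics/wrist10.png

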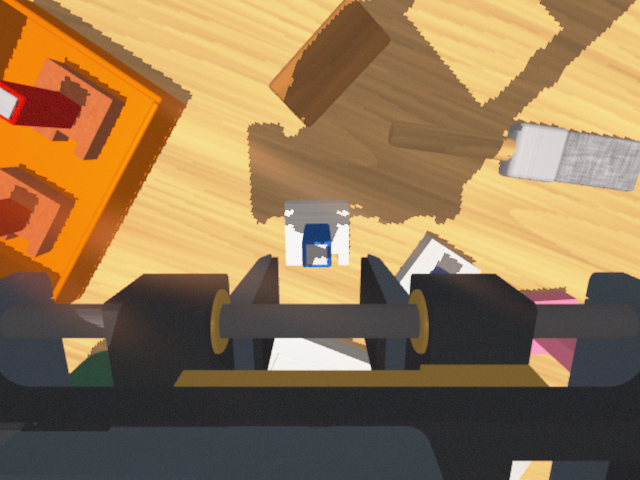

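Emit:
{"method": "arm_command", "body": {
  "plan": [
    [-0.1, -3, 2, 35, 0],
    [-0.1, 0, 0, 35, 0],
    [-0.1, 0, 0, 30, 0],
    [-0.1, 0, 0, 4, 0],
    [-0.1, 0, 0, 0, 0],
    [-1, 0, 0, 0, 0],
    [-1, 0, 0, 0, 0],
    [-1, 0, 0, 0, 0],
    [-1, 0, 0, 0, 0],
    [-1, 0, 0, 0, 0]
  ]
}}

```text
clock: 17.5
tcp_pos: [0.4343, -0.1298, 0.0529]
ee_rot: [3.14, 0.001, 1.937]
force: [-1.4, 1.5, 14.2]
width: 0.216
```

```bash
python3 - <<'E'
from h import *
s=st()
E
```

```text
t 17.5 tcp [ 434.3 -129.8   52.9] rpy [1.7993e+02 6.0000e-02 1.1100e+02] F [-1.4  1.5 14.2] w 0.216 q [-0.422  0.558  1.949  0.     0.633 -2.36 ]
```

Emit:
{"method": "arm_command", "body": {
  "plan": [
    [-0.1, 0, 0, -3, 0],
    [-0.1, 0, 0, 0, 0],
    [-0.1, 0, 0, 0, 8.5],
    [-0.1, 0, 0, 0, 8.5],
    [-0.1, 0, 0, 0, 8.5],
    [-0.1, 0, 0, 0, 8.5],
    [-0.1, 0, 0, 0, 8.5],
    [-0.1, 0, 0, 0, 8.5],
    [-0.1, 0, 0, 0, 8.5],
    [-0.1, 0, 0, 0, 8.5]
  ]
}}

```text
clock: 18.5
tcp_pos: [0.4338, -0.1296, 0.0551]
ee_rot: [3.141, -0.0, 0.744]
force: [0.8, 0.7, -0.9]
width: 0.448
```

Emit:
{"method": "arm_command", "body": {
  "plan": [
    [-0.1, 0, 0, 0, 8.5],
    [-0.1, 0, 0, 0, 8.5],
    [-0.1, 0, 0, 0, 5],
    [-0.1, 0, 0, 0, 0],
    [-1, 0, 0, 0, 0],
    [-1, 0, 0, 0, 0],
    [-1, 0, 0, 0, 0],
    [-1, 0, 0, 0, 0],
    [-1, 0, 0, 0, 0]
  ]
}}

```text
clock: 19.4
tcp_pos: [0.4337, -0.1296, 0.0549]
ee_rot: [-3.141, 0.0, 0.367]
force: [-0.2, 1.0, 1.1]
width: 0.218
```

```bash
python3 - <<'E'
from h import *
s=st()
E
```

```text
t 19.4 tcp [ 433.7 -129.6   54.9] rpy [-1.7999e+02  1.0000e-02  2.1030e+01] F [-0.2  1.   1.1] w 0.218 q [-0.422  0.554  1.948 -0.     0.64  -0.789]
```

Emit:
{"method": "arm_command", "body": {
  "plan": [
    [-1, 0, 0, -10, 0],
    [-1, 0, 0, -20, 0],
    [-1, 0, 0, -30, 0],
    [-1, 0, 0, -30, 0],
    [-1, 0, 0, 0, 8],
    [-1, 0, 0, 0, 8],
    [-1, 0, 0, 0, 7],
    [-1, 0, 0, 0, 0]
  ]
}}

```text
clock: 20.2
tcp_pos: [0.4338, -0.1296, 0.1455]
ee_rot: [3.141, -0.0, -0.037]
force: [-0.3, 0.3, -2.3]
width: 0.22
```

```bash
python3 - <<'E'
from h import *
s=st(); delta((.5749,-.0961,.12),-2)
cv2.imwrite("pics/wrist11.png",manip.read_camera("wrist")[:,:,::-1])
E
```

```text
t 20.2 tcp [ 433.8 -129.6  145.5] rpy [ 1.7999e+02 -2.0000e-02 -2.1200e+00] F [-0.3  0.3 -2.3] w 0.22 q [-0.422  0.385  1.867  0.     0.89  -0.385]
shift tool mm [139.8 -38.7  25.6]
turn deg (mod180) -0.12 j6 -0.39
```

View pics/wrist11.png

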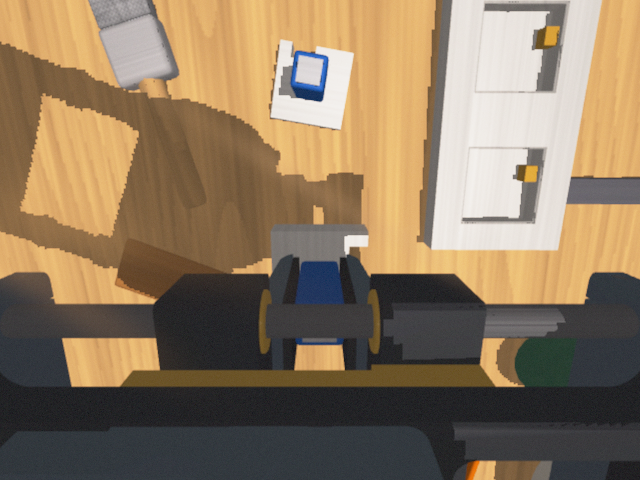

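The held die's notch at (357,240) faces the same way as the keys at (547,37) and (527,173). I'll carry it over nest2.

Emit:
{"method": "arm_command", "body": {
  "plan": [
    [-1, 20, -6, 0, 0],
    [-1, 35, -10, 0, 0],
    [-1, 35, -10, 0, 0],
    [-1, 35, -9, 0, 0],
    [-1, 15, -4, 0, 0],
    [-1, 0, 0, 0, 0],
    [-1, 0, 0, 30, 0],
    [-1, 0, 0, 15, 0],
    [-1, 0, 0, 0, 0],
    [-1, 0, 0, 0, 0]
  ]
}}

```text
clock: 21.25
tcp_pos: [0.5746, -0.0957, 0.1004]
ee_rot: [-3.142, 0.001, -0.033]
force: [0.8, -1.2, -0.7]
width: 0.218
```

```bash
python3 - <<'E'
from h import *
s=st(); delta((.5749,-.0961,.061),-2)
cv2.imwrite("pics/wrist12.png",manip.read_camera("wrist")[:,:,::-1])
E
```

```text
t 21.25 tcp [574.6 -95.7 100.4] rpy [-1.80e+02  3.00e-02 -1.92e+00] F [ 0.8 -1.2 -0.7] w 0.218 q [-0.268  0.597  1.594 -0.     0.951 -0.234]
shift tool mm [ 0.4  0.4 39.4]
turn deg (mod180) 0.08 j6 -0.23
```

View pics/wrist12.png

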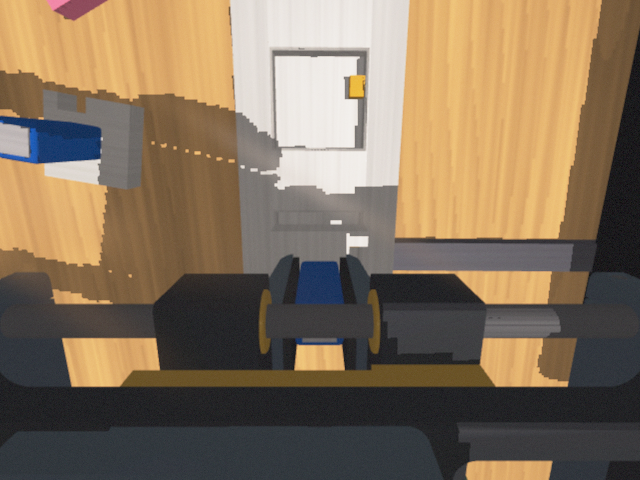

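Emit:
{"method": "arm_command", "body": {
  "plan": [
    [-1, 0, 0, 18, 0],
    [-1, 0, 0, 4, 0],
    [-1, 0, 0, 4, 0],
    [-1, 0, 0, 3, 0],
    [-1, 0, 0, 0, 0]
  ]
}}

```text
clock: 21.8
tcp_pos: [0.5751, -0.0955, 0.0711]
ee_rot: [3.142, -0.0, -0.035]
force: [-0.7, 0.7, -2.0]
width: 0.219
```

Emit:
{"method": "arm_command", "body": {
  "plan": [
    [-1, 0, 0, 4, 0],
    [-1, 0, 0, 4, 0],
    [-1, 0, 0, 2, 0],
    [-1, 0, 0, 1, 0],
    [-1, 0, 0, 0, 0]
  ]
}}

```text
clock: 22.3
tcp_pos: [0.5751, -0.0956, 0.0608]
ee_rot: [3.141, -0.0, -0.035]
force: [-7.5, 1.4, 19.5]
width: 0.218
```

Home (TCP 60.8 mm, and home was predicted at 60.9, with floor contact). I'll release and go up.

Emit:
{"method": "arm_command", "body": {
  "plan": [
    [-0.1, 0, 0, 0, 0],
    [-0.1, 0, 0, 0, 0],
    [-0.1, 0, 0, 0, 0],
    [-0.1, 0, 0, -25, 0],
    [-0.1, 0, 0, -40, 0],
    [-0.1, 0, 0, -40, 0],
    [-0.1, 0, 0, 0, 0]
  ]
}}

```text
clock: 23.0
tcp_pos: [0.5777, -0.0962, 0.1698]
ee_rot: [3.14, -0.008, -0.035]
force: [0.3, 0.2, -0.5]
width: 0.451
```

```bash
python3 - <<'E'
from h import *
s=st(); delta((.4337,-.0196,.170),77.5)
for n in("wrist","scene"): cv2.imwrite(f"pics/{n}13.png",manip.read_camera(n)[:,:,::-1])
E
```

```text
t 23.0 tcp [577.7 -96.2 169.8] rpy [179.9   -0.44  -1.99] F [ 0.3  0.2 -0.5] w 0.451 q [-0.267  0.507  1.53   0.     1.097 -0.232]
shift tool mm [-146.5  -71.5   -1.5]
turn deg (mod180) -79.49 j6 -0.23
```

View pics/wrist13.png

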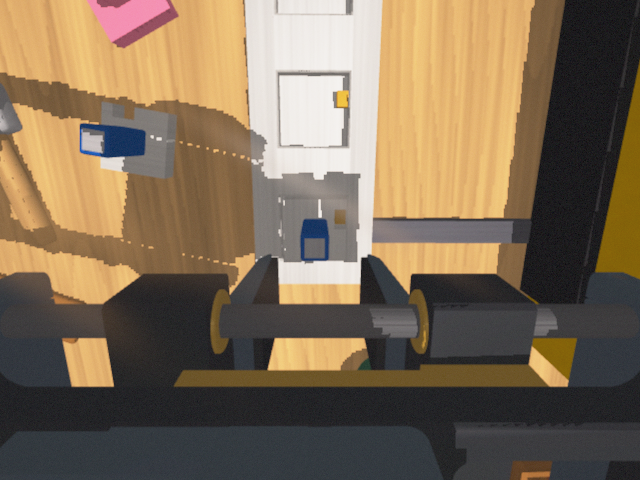

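View pics/scene13.png

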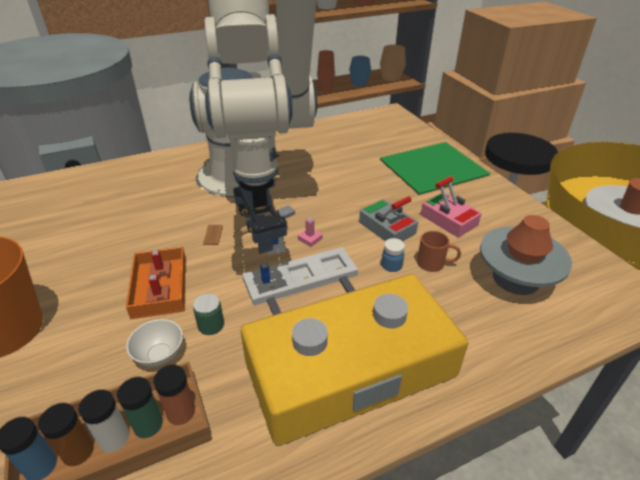

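Emit:
{"method": "arm_command", "body": {
  "plan": [
    [-0.1, -36, -18, 0, 0],
    [-0.1, -37, -18, 0, 0],
    [-0.1, -37, -18, 0, 0],
    [-0.1, -36, -18, 0, 0],
    [-0.1, 0, 0, 0, 5.5],
    [-0.1, 0, 0, 15, 5],
    [-0.1, 0, 0, 0, 0],
    [-0.1, 0, 0, 0, 0]
  ]
}}

```text
clock: 23.9
tcp_pos: [0.4312, -0.0184, 0.1493]
ee_rot: [3.141, 0.002, -0.215]
force: [0.2, 0.7, -0.5]
width: 0.45
```

```bash
python3 - <<'E'
from h import *
s=st(); delta((.4337,-.0196,.054),-12.5)
cv2.imwrite("pics/wrist14.png",manip.read_camera("wrist")[:,:,::-1])
print(proj('wrist',(.4337,-.0196,.072)))
E
```

```text
t 23.9 tcp [431.2 -18.4 149.3] rpy [ 1.7999e+02  1.2000e-01 -1.2350e+01] F [ 0.2  0.7 -0.5] w 0.45 q [-0.181  0.355  1.908 -0.     0.88   0.034]
shift tool mm [ 2.9  0.6 95.3]
turn deg (mod180) 0.15 j6 0.03
[322.97949578 254.36261093]
```

View pics/wrist14.png

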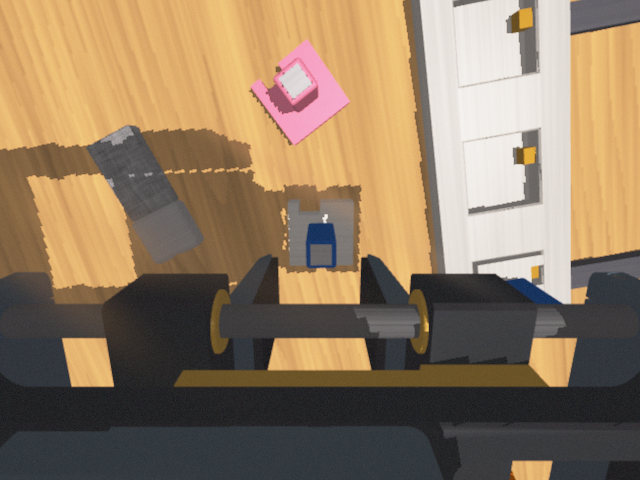

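Emit:
{"method": "arm_command", "body": {
  "plan": [
    [-0.1, 2, 0, 35, 0],
    [-0.1, 0, 0, 30, 0],
    [-0.1, 0, 0, 25, 0],
    [-0.1, 0, 0, 5, 0],
    [-0.1, 0, 0, 0, 0],
    [-1, 0, 0, 0, 0],
    [-1, 0, 0, 0, 0],
    [-1, 0, 0, 0, 0],
    [-1, 0, 0, 0, 0],
    [-1, 0, 0, 0, 0]
  ]
}}

```text
clock: 24.95
tcp_pos: [0.434, -0.019, 0.0557]
ee_rot: [-3.142, -0.001, -0.218]
force: [-2.0, 1.3, 13.0]
width: 0.217
```

Emit:
{"method": "arm_command", "body": {
  "plan": [
    [-0.1, 0, 0, 0, 0],
    [-0.1, 0, 0, 0, 0],
    [-0.1, 0, 0, 0, -8.5],
    [-0.1, 0, 0, 0, -8.5],
    [-0.1, 0, 0, 0, -8.5],
    [-0.1, 0, 0, 0, -8.5],
    [-0.1, 0, 0, 0, -8.5],
    [-0.1, 0, 0, 0, -8.5],
    [-0.1, 0, 0, 0, -8.5],
    [-0.1, 0, 0, 0, -8.5]
  ]
}}

```text
clock: 25.95
tcp_pos: [0.4337, -0.0189, 0.0551]
ee_rot: [3.141, -0.0, 0.975]
force: [-0.4, -0.1, -0.3]
width: 0.455
```

Emit:
{"method": "arm_command", "body": {
  "plan": [
    [-0.1, 0, 0, 0, -8.5],
    [-0.1, 0, 0, 0, -8.5],
    [-0.1, 0, 0, 0, -5],
    [-0.1, 0, 0, 0, 0],
    [-1, 0, 0, 0, 0],
    [-1, 0, 0, 0, 0],
    [-1, 0, 0, 0, 0],
    [-1, 0, 0, 0, 0],
    [-1, 0, 0, 0, 0]
  ]
}}

```text
clock: 26.85
tcp_pos: [0.4336, -0.0189, 0.0549]
ee_rot: [-3.142, 0.0, 1.352]
force: [0.3, 0.8, -0.4]
width: 0.218
```

```bash
python3 - <<'E'
from h import *
s=st()
E
```

```text
t 26.85 tcp [433.6 -18.9  54.9] rpy [-180.      0.     77.48] F [ 0.3  0.8 -0.4] w 0.218 q [-0.181  0.54   1.993 -0.     0.608 -1.534]
```

Emit:
{"method": "arm_command", "body": {
  "plan": [
    [-1, 0, 0, -10, 0],
    [-1, 0, 0, -20, 0],
    [-1, 0, 0, -30, 0],
    [-1, 0, 0, -30, 0],
    [-1, 0, 0, 0, 8],
    [-1, 0, 0, 0, 8],
    [-1, 0, 0, 0, 8],
    [-1, 0, 0, 0, 8],
    [-1, 0, 0, 0, 8],
    [-1, 0, 0, 0, 8]
  ]
}}

```text
clock: 27.85
tcp_pos: [0.4334, -0.0189, 0.1455]
ee_rot: [3.142, -0.0, 0.509]
force: [0.2, -0.4, -1.5]
width: 0.216
```

Emit:
{"method": "arm_command", "body": {
  "plan": [
    [-1, 0, 0, 0, 8],
    [-1, 0, 0, 0, 8],
    [-1, 0, 0, 0, 8],
    [-1, 0, 0, 0, 7.5],
    [-1, 0, 0, 0, 0],
    [-1, 0, 0, 0, 0]
  ]
}}

```text
clock: 28.45
tcp_pos: [0.4336, -0.0189, 0.1453]
ee_rot: [3.142, -0.0, -0.031]
force: [0.0, -0.3, -2.0]
width: 0.217
```

```bash
python3 - <<'E'
from h import *
s=st(); delta((.5784,-.001,.145),-2)
cv2.imwrite("pics/wrist15.png",manip.read_camera("wrist")[:,:,::-1])
E
```

```text
t 28.45 tcp [433.6 -18.9 145.3] rpy [ 1.80e+02 -1.00e-02 -1.77e+00] F [ 0.  -0.3 -2. ] w 0.217 q [-0.181  0.364  1.909 -0.     0.868 -0.151]
shift tool mm [144.2 -22.4   0.3]
turn deg (mod180) 0.23 j6 -0.15
```

View pics/wrist15.png

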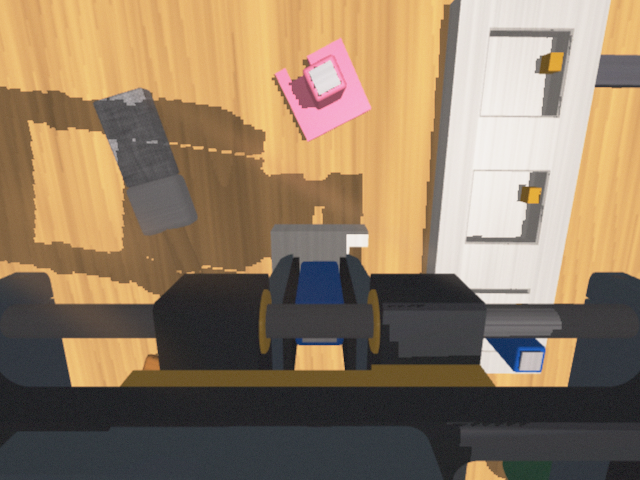

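Emit:
{"method": "arm_command", "body": {
  "plan": [
    [-1, 20, -3, 0, 0.2],
    [-1, 36, -6, 0, 0],
    [-1, 36, -6, 0, 0],
    [-1, 36, -6, 0, 0],
    [-1, 16, -2, 0, 0],
    [-1, 0, 0, 0, 0],
    [-1, 0, 0, 30, 0],
    [-1, 0, 0, 15, 0],
    [-1, 0, 0, 0, 0],
    [-1, 0, 0, 0, 0]
  ]
}}

```text
clock: 29.5
tcp_pos: [0.5778, -0.0015, 0.1003]
ee_rot: [3.142, 0.001, -0.037]
force: [0.6, -0.3, -0.8]
width: 0.219
```

```bash
python3 - <<'E'
from h import *
s=st(); delta((.5784,-.0007,.061),-2)
E
```

```text
t 29.5 tcp [577.8  -1.5 100.3] rpy [ 1.80e+02  4.00e-02 -2.14e+00] F [ 0.6 -0.3 -0.8] w 0.219 q [-0.106  0.592  1.606 -0.     0.945 -0.068]
shift tool mm [ 0.6 -0.8 39.3]
turn deg (mod180) -0.14 j6 -0.07
```

Emit:
{"method": "arm_command", "body": {
  "plan": [
    [-1, 0.5, -0.5, 18, 0],
    [-1, 0, 0, 4, 0],
    [-1, 0, 0, 4, 0],
    [-1, 0, 0, 3, 0],
    [-1, 0, 0, 0, 0]
  ]
}}

```text
clock: 30.0
tcp_pos: [0.5789, -0.0009, 0.0711]
ee_rot: [3.142, -0.0, -0.038]
force: [-0.1, 0.0, -2.3]
width: 0.218
```

Emit:
{"method": "arm_command", "body": {
  "plan": [
    [-1, 0, 0, 4, 0],
    [-1, 0, 0, 4, 0],
    [-1, 0, 0, 2, 0],
    [-1, 0, 0, 1, 0],
    [-1, 0, 0, 0, 0]
  ]
}}

```text
clock: 30.5
tcp_pos: [0.5789, -0.0009, 0.0608]
ee_rot: [3.141, -0.0, -0.038]
force: [-8.3, -0.2, 21.0]
width: 0.216
```

Emit:
{"method": "arm_command", "body": {
  "plan": [
    [-0.1, 0, 0, 0, 0],
    [-0.1, 0, 0, 0, 0],
    [-0.1, 0, 0, 0, 0],
    [-0.1, 0, 0, -25, 0],
    [-0.1, 0, 0, -40, 0],
    [-0.1, 0, 0, -40, 0],
    [-1, 0, 0, -40, 0],
    [-1, 0, 0, 0, 0],
    [-1, 0, 0, 0, 0]
  ]
}}

```text
clock: 31.4
tcp_pos: [0.5793, -0.0009, 0.2055]
ee_rot: [3.141, -0.002, -0.038]
force: [-0.3, -0.7, 0.5]
width: 0.219
```

```bash
python3 - <<'E'
from h import *
s=st(); delta((.572,.340,.205),103.5)
cv2.imwrite("pics/wrist16.png",manip.read_camera("wrist")[:,:,::-1])
E
```

```text
t 31.4 tcp [579.3  -0.9 205.5] rpy [ 1.7999e+02 -1.0000e-01 -2.2000e+00] F [-0.3 -0.7  0.5] w 0.219 q [-0.105  0.46   1.501 -0.     1.179 -0.066]
shift tool mm [ -20.4 -340.4    0.4]
turn deg (mod180) 74.3 j6 -0.07
```

View pics/wrist16.png

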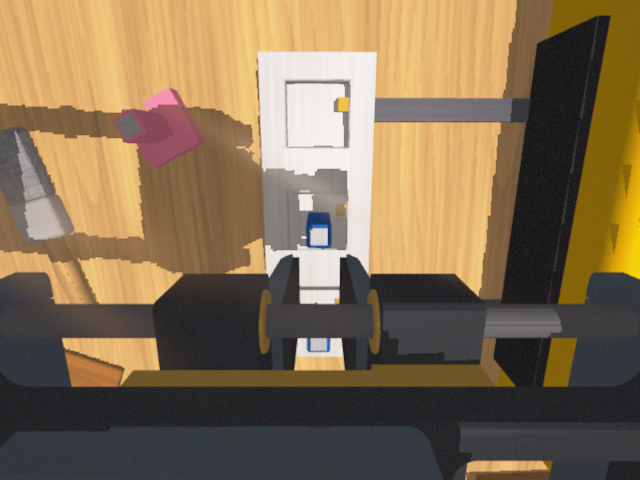

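Emit:
{"method": "arm_command", "body": {
  "plan": [
    [-1, -2, -40, 0, 0],
    [-1, -2, -43, 0, 0],
    [-1, -3, -43, 0, 0],
    [-1, -3, -43, 0, 0],
    [-1, -3, -43, 0, 0],
    [-1, -3, -43, 0, 0],
    [-1, -3, -43, 0, 0],
    [-1, -2, -42, 0, 0],
    [-1, 0, 0, 0, 8.3],
    [-1, 0, 0, 0, 8.3]
  ]
}}

```text
clock: 32.45
tcp_pos: [0.5699, 0.3408, 0.2025]
ee_rot: [3.139, 0.002, -0.332]
force: [0.2, -0.7, 0.5]
width: 0.004
```

Emit:
{"method": "arm_command", "body": {
  "plan": [
    [-1, 0, 0, 0, 8.3],
    [-1, 0, 0, 0, 8.3],
    [-1, 0, 0, 0, 8.3],
    [-1, 0, 0, 0, 8.3],
    [-1, 0, 0, 0, 8.3],
    [-1, 0, 0, 0, 8.3],
    [-1, 0, 0, 0, 8],
    [-1, 0, 0, 0, 0],
    [-1, 0, 0, 0, 0]
  ]
}}

```text
clock: 33.35
tcp_pos: [0.5706, 0.3394, 0.2036]
ee_rot: [3.14, -0.0, -1.332]
force: [-0.2, -0.3, -0.0]
width: 0.006
```

```bash
python3 - <<'E'
from h import *
s=st(); delta((.572,.340,.122),103.5)
cv2.imwrite("pics/wrist17.png",manip.read_camera("wrist")[:,:,::-1])
im=manip.read_camera("top")[:,:,::-1]
cv2.imwrite("pics/top17.png",cv2.resize(im[150:350,150:550],None,fx=2,fy=2,interpolation=cv2.INTER_CUBIC))
cv2.imwrite("pics/scene17.png",manip.read_camera("scene")[:,:,::-1])
E
```

```text
t 33.35 tcp [570.6 339.4 203.6] rpy [ 1.7989e+02 -2.0000e-02 -7.6340e+01] F [-0.2 -0.3 -0. ] w 0.006 q [ 0.447  0.579  1.279 -0.     1.286  1.779]
shift tool mm [-0.2 -1.7 81.6]
turn deg (mod180) 0.16 j6 1.78
```

View pics/wrist17.png

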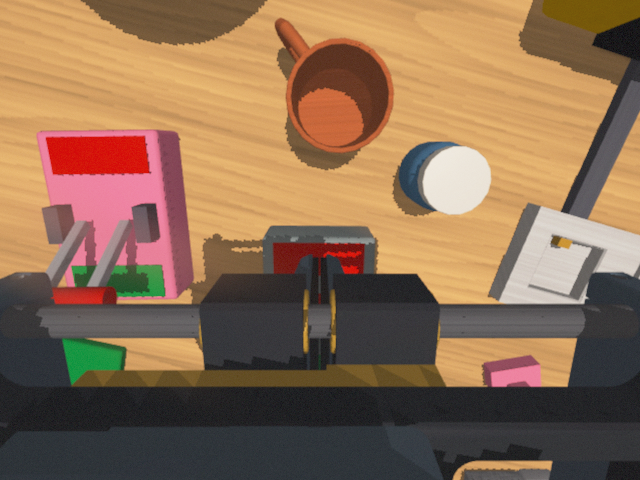

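View pics/top17.png

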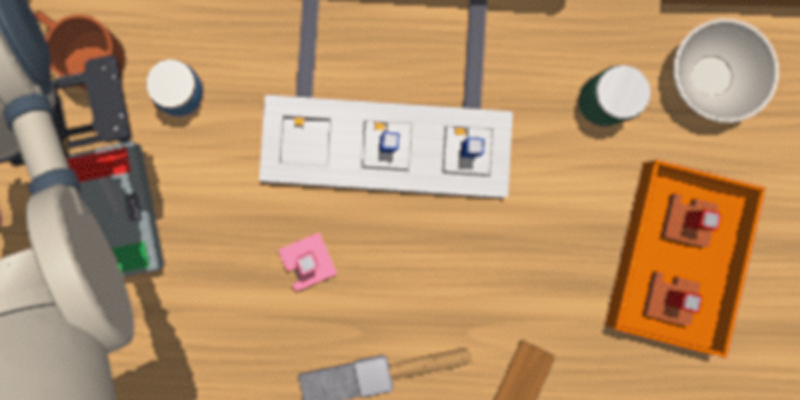

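View pics/scene17.png

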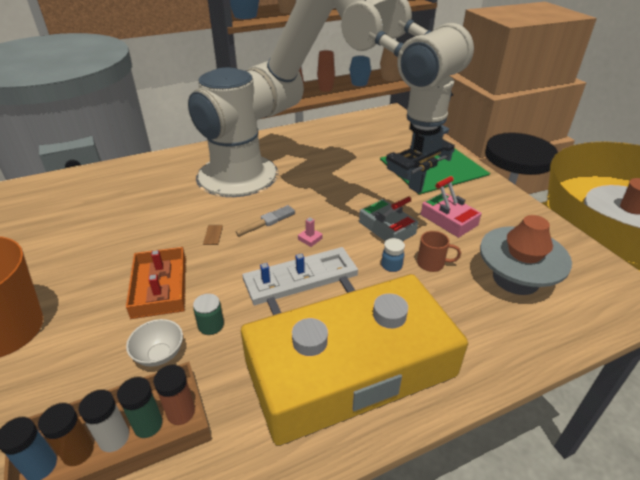

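Everything is in place: blue posts in nest1 and nest2 with the feet flush, two reds in the tub, and the pots unmoved. I'll switch the press on.

Emit:
{"method": "arm_command", "body": {
  "plan": [
    [-1, 0, -4, 28, 0],
    [-1, 0, 0, 28, 0],
    [-1, 0, 0, 26, 0],
    [-1, 0, 0, 0, 0],
    [-1, 0, 0, 0, 0]
  ]
}}

```text
clock: 34.0
tcp_pos: [0.5749, 0.3406, 0.1233]
ee_rot: [3.141, -0.0, -1.336]
force: [0.7, 1.3, 0.1]
width: 0.002
```

Emit:
{"method": "arm_command", "body": {
  "plan": [
    [-1, 0, 12, 0, 0],
    [-1, 0, 12, 0, 0],
    [-1, 0, 12, 0, 0],
    [-1, 0, 12, 0, 0],
    [-1, 0, 12, 0, 0],
    [-1, 0, 12, 0, 0],
    [-1, 0, 12, 0, 0],
    [-1, 0, 6, 0, 0],
    [-1, 0, 0, 0, 0],
    [-1, 0, 0, 0, 0]
  ]
}}

```text
clock: 35.0
tcp_pos: [0.4876, 0.3198, 0.123]
ee_rot: [-3.141, 0.0, -1.337]
force: [0.1, 0.6, 0.9]
width: 0.003
```

Emit:
{"method": "arm_command", "body": {
  "plan": [
    [-1, 0, 0, -40, 0],
    [-1, 0, 0, -40, 0],
    [-1, 0, 0, -40, 0],
    [-1, 0, -40, 0, 0],
    [-1, 0, -40, 0, 0],
    [-1, 0, 0, 0, 0],
    [-1, 0, 0, 0, 0]
  ]
}}

```text
clock: 35.7
tcp_pos: [0.5658, 0.3382, 0.2423]
ee_rot: [3.141, -0.0, -1.337]
force: [-0.4, 0.4, 0.4]
width: 0.003
```

```bash
python3 - <<'E'
from h import *
s=st()
im=manip.read_camera("top")[:,:,::-1]
cv2.imwrite("pics/top18.png",cv2.resize(im[150:350,80:480],None,fx=2,fy=2,interpolation=cv2.INTER_CUBIC))
im=manip.read_camera("scene")[:,:,::-1]
cv2.imwrite("pics/scene18.png",cv2.resize(im[130:330,120:500],None,fx=2,fy=2,interpolation=cv2.INTER_CUBIC))
E
```

```text
t 35.7 tcp [565.8 338.2 242.3] rpy [ 1.7997e+02 -1.0000e-02 -7.6630e+01] F [-0.4  0.4  0.4] w 0.003 q [ 0.448  0.538  1.245 -0.     1.359  1.786]
```

View pics/top18.png

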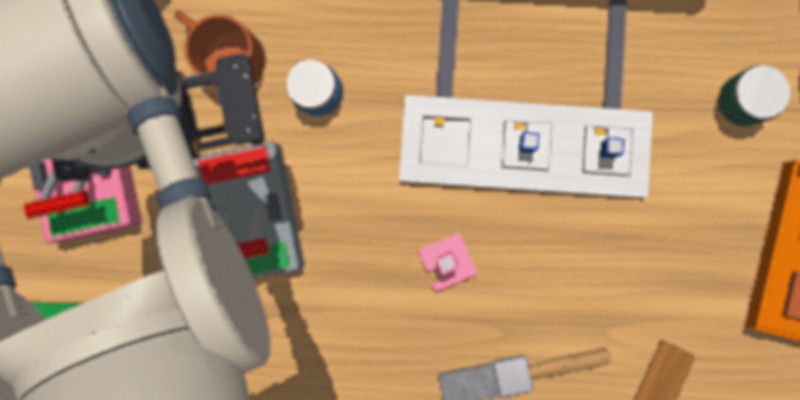

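View pics/scene18.png

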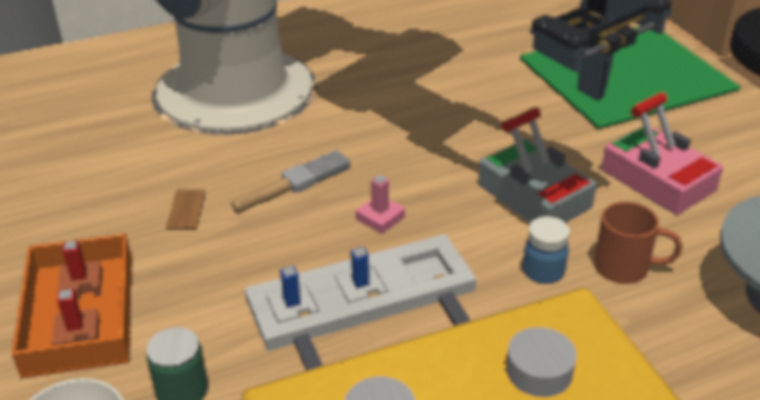

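The lever leans to the green (ON) end, with the bar at (522,120) in the scene crop. The dies are seated, and the gripper is clear at z 242 mm. I'll hand the job in.

```bash
python3 - <<'E'
from cell import manip
print(manip.finish_job())
E
```

```text
the job is handed in; nothing more can be done
None
```

The job is done and handed in at about 36 s of robot time, with every step carried out in the order asked; no verdict came back.

- **Isolator off:** I pushed the grey isolator's lever to OFF before touching any die, and the picture showed the bar over to the red end.
- **Worn dies:** I moved both from nest0 and nest2 into the orange tub, where they stand upright side by side.
- **Fresh dies:** There were two. I turned each so its notch faced the brass key. One went home in nest2 and the other in nest1. Both stopped at a tool height of 60.8 mm against 60.9 mm expected for a die on the nest floor, so neither was sitting on its key. nest0 is left empty.
- **Isolator on:** I switched it back on only after the pictures showed every die in place.

**Last checks:**
- The lever is at the green (ON) end and both fresh feet are flush in the bed.
- The mug, jar, can, bowl and pink look-alikes were not touched. The last close-ups cut off the bowl and part of the tub, but an earlier full view showed both as they should be.
- No check failed or disagreed. The wrist force reached about 21 N while seating the dies, against the 120 N limit.

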